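# Take the brush roller out of an upturned pool-vacuum head

### The job

The pool-vacuum head lies upside down for service: turn its release knob to the green mark so that the locking tongue swings off the roller, then take the orange brush roller out without forcing it - swing its knob-side end up first, then draw it slanting out of the drive socket under the blue hood. Finish while holding the roller up in the gripper for inspection, about level, at rest and all of it at least 6 cm above the top of the blue hood; leave the knob on the green mark and leave the jars, the spray bottle and the dish alone.

Things in the scene. Friction and masses are not known exactly. Their poses are not given: they have to be found in the camera images.
- head: Grey pool-vacuum head, upside down, fixed: 309 (its y) x 108 (x) x 72 mm high; 38 mm thick hose stub out to x +114. Origin on the worktop below the roller's middle, z up. Blue hood at y -145 to -95, knob deck at y 108 to 156 (top z 57). The seated roller lies along y, axis at z 48. Freed, it swings up about the window by 20 to 35 deg, then slides out along its own slanting axis, over the knob.
- channel (a point): Middle of the open-topped brush channel's floor, head frame (0, 0, 8) mm, axes as the head's. The channel is 84 mm wide (x) and runs from the hood (y -95) to the knob deck. Side walls 8 mm thick, rims at z 66, cut down to z 24 from y -40 to +40 so that fingers reach the roller's middle. At y 87 to 94 the free journal lies in an open U saddle 17 mm wide, floor at z 41, cheeks to z 53.
- socket (a point): Centre of the window in the hood's front wall, on the seated roller's axis: head frame (0, -95, 48) mm, axes as the head's. The window is 20 mm wide (x) and open from z 41 to 65; the wall is 6 mm thick. Behind it is the drive socket, 30 mm wide, free from z 8 to 65, closed at y -137. The roller's drive shaft reaches 35 mm past this point, so it must be drawn at least 40 mm along its axis.
- release_knob (a joint): Release knob's angle in rad, growing clockwise seen from above (range -0.1 to 1.5). Sprung detents at 0 and 0.7 (white dots: the steel tongue lies 3 mm above the roller's free journal and locks it in) and 1.4 (green dot: tongue off the roller); let go near a detent, it settles there. Peak torque under 0.1 N m. Starts between 0 and 0.7.
- knob_grip (a point): Centre of the knob's bar grip, on the knob's axis: head frame (0, 126, 76) mm. Dark bar 11 mm thick, 42 long, 24 high (z 64 to 88) over a disc 34 mm across; pinch it across its thickness from above. A white line on top marks the pointer end. The bar lies along the head's y axis, pointer to +y, at joint value 0.7; at value q it is turned clockwise from there by q - 0.7.
- roller_mid (a point): Middle of the brush roller, on its axis; y is its long axis, towards the free (knob) end; the roller may spin about it. Here a dark smooth hub 26 mm in diameter, 44 mm long: grip it across the axis. Orange ribbed brush halves, 36 mm in diameter, from 22 to 82 mm either side; then steel shafts 14 mm in diameter. Whole length 234 mm: y -130 (drive end) to +104. 0.11 to 0.23 kg.
- roller_free_end (a point): Tip of the roller's short journal at the knob end, on the axis, 104 mm from roller_mid.
- roller_drive_end (a point): Tip of the roller's long drive shaft at the hood end, on the axis, 130 mm from roller_mid.
- red_band_jar: White screw-top jar with a red band, 66 mm in diameter, 125 mm high, origin under its centre; leave it alone.
- orange_jar: White screw-top jar with an orange band, 68 mm in diameter, 137 mm high, origin under its centre; leave it alone.
- spray: White spray bottle with a blue head, 96x76x239 mm, origin under its centre; leave it alone.
- dish: Low clear sample dish, 48 mm in diameter, 17 mm high, origin under its centre; leave it alone.
Mind the look-alikes: they are no part of the job. There is more than one size of the part that bears roller_mid; the job needs the largest.

How it is judged:
By the outcome, as a careful person would: the job done as asked, in the order asked, and still so for the second after the job is handed in, while the arm keeps its last pose, push and grip.
It also fails if it takes over 51 s, if anything falls off the work surface, if the arm or the gripper's body presses on something with over 40 N, if the wrist force passes 120 N, or if a joint passes its speed limit or range.

### The arm

A 6-joint arm with a two-finger parallel gripper is mounted at the origin on a cart in front of the work surface, level with it; the furniture and walls round the work are solid. World frame = base frame: x ahead of the robot, y to its left, z up, the work surface at z = 0. Lengths are in m, angles in rad, forces in N, time in s.
With the tool pointing down it reaches from about 0.3 to 0.875 m from the base axis. Payload 6.4 kg.
Tool frame: the origin (TCP) lies midway between the tips of the shut fingers; the grasp point (between the pads) lies 19 mm behind it; z points along the fingers, y is the line along which they close (so a half turn about z gives the same grasp; the last joint's range is limited). The gripper opens to 85 mm and grips with 20 to 120 N. Pads are 22 mm wide; open, the fingers measure 114 mm over their backs; the gripper's body (76 mm by 85 mm) begins 54 mm behind the grasp point. The pads swing forward as they close: fully open they stand 13 mm farther back than shut.
Start: joints at [-1.451, 0.181, 1.607, -0, 1.354, -0.206], TCP at [0.184, -0.545, 0.231] pointing down, gripper open.
Joint ranges: [-2.99, 2.99], [-0.89, 2.07], [0.3, 2.58], [-1.14, 4.28], [0, 2.63], [-3.12, 3.12]. Speed limits (rad/s): [2.57, 2.57, 3.01, 3.14, 3.14, 3.14].

### API

Orientations are given as a unit quaternion [w, x, y, z].
In Python, from bench import ctrl gives the robot as it stands. The module is installed in compiled form; this text tells all that it offers.
- The arm moves only by the tool move_arm, never from a script. Its argument "plan" is one flat list of numbers, 6 for each row, row after row: the shift along the world's x, y, z in units of 50 mm (1.0 is 50 mm), then the turn, a rotation vector about the world's x, y, z in rad. A call has 1 to 10 rows; each row is the pose to reach, as a shift and turn from the pose commanded when the call began; what a row does not reach only later rows make up. A row lasts 1/8 s, in which the tool goes at most 62.5 mm and 10.7 degrees, less where a joint would pass 70% of its speed; a pose out of reach is approached as far as the arm can. A call with a gripper value outside its range is refused whole. "grip" is the finger opening in mm, from 0 to 85.4, set as the call begins (left out, the last holds). The fingers move at their own pace and stop on an object; the grip force is fixed at half the most. Time passes only in rows, so rows that repeat a pose let the fingers close. It gives the time, the measured TCP pose, the force, the opening and the grip force at its end, in the units of the state.
- ctrl.get_obs(): the state, without advancing time (a new reading comes with each control period).
- ctrl.camera(name): name is "scene" or "top"; returns a dict with "pixels" (420x560x3 uint8, red, green, blue), "fx", "fy", "cx", "cy" (pixels), "origin" and "attitude" of the camera in the world. Camera axes: x right, y down, z forward; pixel columns grow to the right and rows downward; lengths in m; the calibration is good to about 2 mm. A picture is of the moment at which its call begins. There is no depth.
- ctrl.hand_in(): hands the job in; it is judged then, once.
The state is a dict: "time_s": time; "q": joint angles; "dq": joint speeds; "joint_efforts": joint torques, N m; "eef_pos": TCP position; "eef_rot": TCP orientation; "wrist_force": force on the tool from outside, world axes, zero at the start; "torque": the same for the moment, N m; "opening": opening from 0.0 (shut) to 1.0 (fully open); "grasp_force": force on a finger pad.
Only numpy, scipy, OpenCV 4.12 (cv2) and the standard library are available. Lean on these libraries where they do the work, as an engineer would, in place of code of your own. Each camera call takes 0.05 s, during which the arm holds its last target. There are 200 camera calls.

## Working session

There is one attempt and no reset: what is moved stays moved. The work goes in short steps, Python scripts to look and compute and a tool call to move; the robot and the scene stay as the last step left them, time stands still between calls to the robot, and variables do not carry over. Pictures are saved under pics/ and viewed, at most 10 in all, crops included, and the job is handed in when it is done.

Besides the shell and the picture viewer there is one more tool, called after "Call:" by a JSON object that holds its "op" and its "data". move_arm: Moves the arm, as the interface text tells. Its arguments: {"type":"object","properties":{"plan":{"type":"array"},"grip":{"type":"number"}},"required":["plan"]}

```bash
mkdir -p pics
cat > h.py <<'E'
import numpy as np, cv2
from bench import ctrl
from scipy.spatial.transform import Rotation as R
def cam(n):
    c=ctrl.camera(n); return c
def rot(c):
    a=np.array(c["attitude"]);
    return a if a.shape==(3,3) else R.from_quat(np.r_[a[1:],a[0]]).as_matrix()
def plane(c,u,v,z):
    d=rot(c)@np.array([(u-c["cx"])/c["fx"],(v-c["cy"])/c["fy"],1]); o=np.array(c["origin"])
    return o+d*(z-o[2])/d[2]
def proj(c,p):
    q=rot(c).T@(np.array(p)-np.array(c["origin"])); return np.array([c["fx"]*q[0]/q[2]+c["cx"],c["fy"]*q[1]/q[2]+c["cy"]])
E
python3 - <<'E'
from h import *
for n in("scene","top"):
    c=cam(n); print(n,c["origin"],c["attitude"],c["fx"],c["cx"],c["cy"])
    cv2.imwrite(f"pics/{n}0.png",cv2.resize(c["pixels"][:,:,::-1],(800,600),interpolation=cv2.INTER_CUBIC))
o=ctrl.get_obs();print(o["eef_pos"],o["eef_rot"],o["time_s"])
E
```

```text
scene [0.04113865 0.88931002 0.635156  ] [ 0.12363179 -0.18812618  0.82937636 -0.5113302 ] 441.89052024406396 281.4175026229157 203.98317310031916
top [ 0.36273803 -0.14449593  1.24493164] [-0.06252254  0.71343134 -0.69507134  0.06310695] 497.59366671364654 277.37652442893443 204.10665322425538
[ 0.18398766 -0.54425973  0.23047457] [-7.92641889e-04  9.86761671e-01  1.62175134e-01  4.68646404e-05] 0.1
```

View pics/scene0.png

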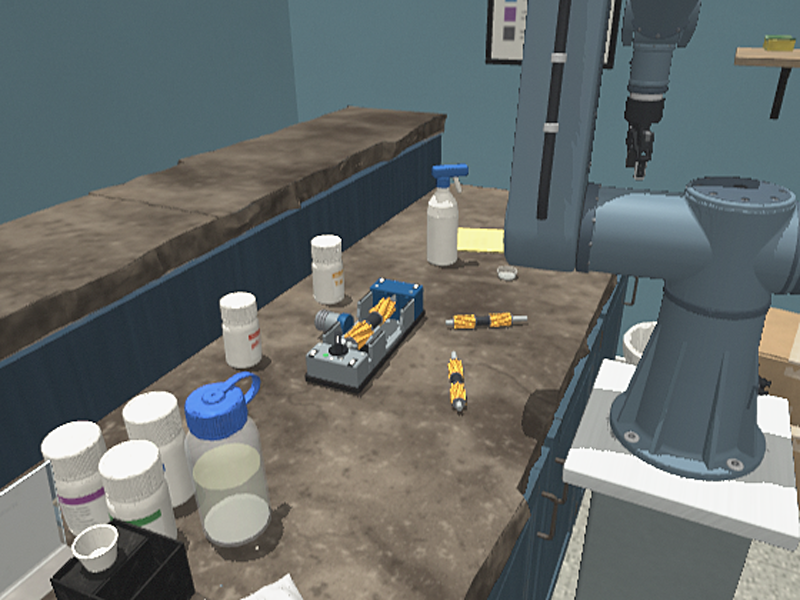

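View pics/top0.png

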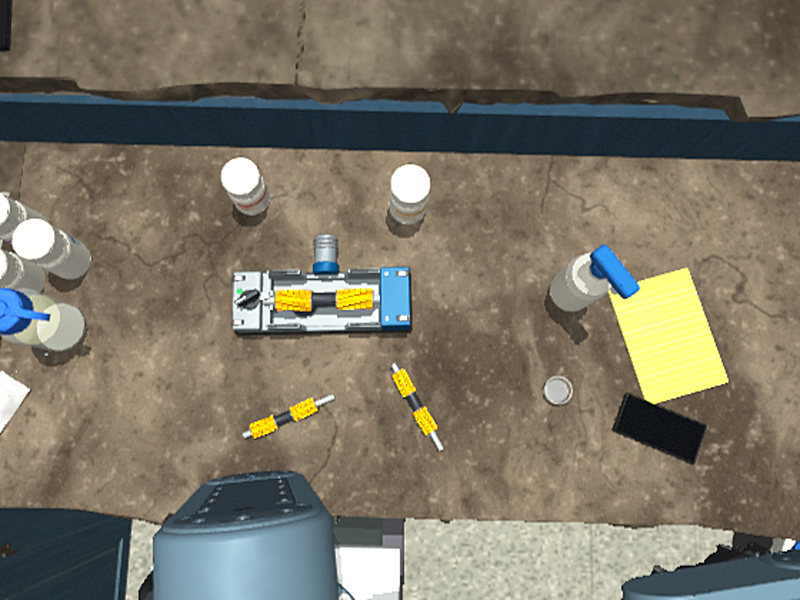

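The top view shows three rollers, at (322,299) in the head, (288,417) and (415,400). The one in the head is the largest and is seated between hood and knob, so it is the one meant. The knob is at (248,297) and the hood at (396,299). I'll confirm in an enlarged crop.

Run:
```python
from h import *
c=cam("top"); p=c["pixels"][:,:,::-1]
cv2.imwrite("pics/top1.png",cv2.resize(p[160:245,155:295],None,fx=5.7,fy=5.7,interpolation=cv2.INTER_CUBIC))
```

```text
(no output)
```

View pics/top1.png

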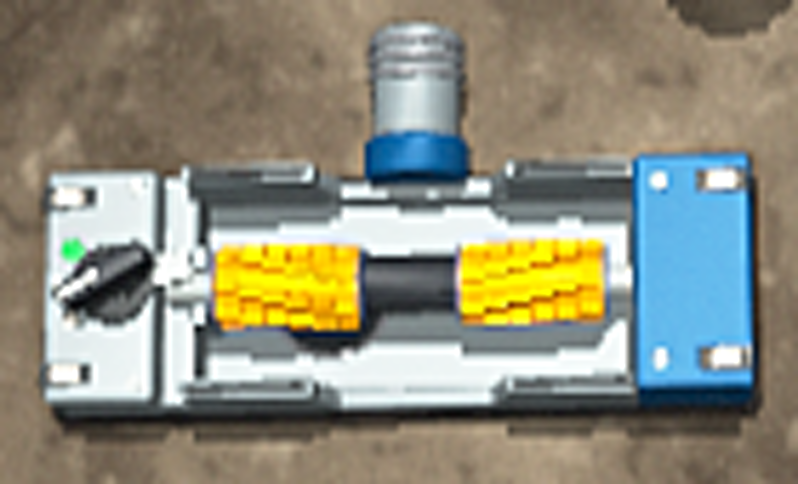

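Top crop: the roller in the head is the largest of the three, with its hub at (408,283). The knob bar runs from (60,295), the pointer end, to (150,257). The green dot is at (73,248). Next I fit the head pose from the deck and hood corners.

```bash
cat >> h.py <<'E'
def head():
    P=np.load("head.npy"); return P
def H(x,y,z): # head mm -> world m
    a=np.load("head.npy"); c,s=np.cos(a[2]),np.sin(a[2]); x,y,z=x/1e3,y/1e3,z/1e3
    return np.array([a[0]+c*x-s*y,a[1]+s*x+c*y,z])
E
python3 - <<'E'
from h import *
from scipy.optimize import least_squares
c=cam("top")
f=lambda x,y:(155+(x+.5)/5.7-.5,160+(y+.5)/5.7-.5)
L=[((637,158),(54,-95,72)),((750,155),(54,-145,72)),((753,385),(-54,-145,72)),((637,388),(-54,-95,72)),
((47,173),(54,156,57)),((157,173),(54,108,57)),((155,403),(-54,108,57)),((47,403),(-54,156,57)),((408,283),(0,0,48+0))]
def fun(a):
    np.save("head.npy",a); return np.concatenate([proj(c,H(*h))-f(*u) for u,h in L])
r=least_squares(fun,[.4,-.1,0],x_scale=[.1,.1,.1]);np.save("head.npy",r.x);print(r.x);print(r.fun.reshape(-1,2).round(1)*5.7)
a=plane(c,*f(60,295),.088);b=plane(c,*f(150,257),.088);print("bar",a,b,(a+b)/2,H(0,126,76))
d=a-b;print("ptr angle ccw from +y",np.arctan2(-d[0],d[1]))
g=plane(c,*f(73,248),.058)-H(0,126,58);print("green ccw from y",np.arctan2(-g[0],g[1]))
for z,t in((48,'hub'),):print(H(0,0,z))
print(proj(c,H(0,126,88)),ctrl.get_obs()["time_s"])
E
```

```text
[ 0.56129977 -0.02058198  0.04454683]
[[ -4.56 -12.54]
 [  0.57 -11.97]
 [  3.42  11.4 ]
 [ -0.57  10.83]
 [ -0.57  -9.69]
 [  1.71 -11.97]
 [ -0.     9.12]
 [ -6.27  11.4 ]
 [  5.7    1.71]]
bar [0.54648411 0.12103238 0.088     ] [0.56338822 0.08484941 0.088     ] [0.55493617 0.10294089 0.088     ] [0.55568873 0.10529302 0.076     ]
ptr angle ccw from +y 0.43705203260525227
green ccw from y -0.7124023843205143
[ 0.56129977 -0.02058198  0.048     ]
[172.04175512 207.66422711] 0.2
```

Call:
{"op": "move_arm", "data": {"plan": [0.57, 1, 0, 0, 0, 0.13, 1.14, 2, 0, 0, 0, 0.26, 1.71, 3, 0, 0, 0, 0.39, 2.28, 4, 0, 0, 0, 0.52, 2.85, 5, 0, 0, 0, 0.65, 3.43, 6, 0, 0, 0, 0.78, 4.0, 7, 0, 0, 0, 0.91, 4.57, 8, 0, 0, 0, 1.04, 5.14, 9, 0, 0, 0, 1.17, 5.7, 10, 0, 0, 0, 1.3], "grip": 50}}

```text
time_s: 1.45
eef_pos: [0.4698, -0.0429, 0.2315]
eef_rot: [0.0, 0.686, 0.728, 0.0]
wrist_force: [1.2, -0.4, 0.5]
opening: 0.586
grasp_force: 0.0
```

Call:
{"op": "move_arm", "data": {"plan": [0.58, 1, 0, 0, 0, 0.13, 1.16, 2, -0.6, 0, 0, 0.26, 1.73, 2.99, -1.2, 0, 0, 0.38, 1.73, 2.99, -2.0, 0, 0, 0.38, 1.73, 2.99, -2.2, 0, 0, 0.38, 1.73, 2.99, -2.2, 0, 0, 0.38]}}

```text
time_s: 2.2
eef_pos: [0.5551, 0.1043, 0.1212]
eef_rot: [-0.001, 0.538, 0.843, -0.0]
wrist_force: [0.6, -0.2, 0.1]
opening: 0.583
grasp_force: 0.0
```

Run:
```python
from h import *
c=cam("scene");p=c["pixels"][:,:,::-1]; o=ctrl.get_obs();print(o["eef_pos"],o["eef_rot"],o["q"])
u=proj(c,H(0,126,88)).astype(int);print(u,proj(c,H(0,126,88)),proj(c,o["eef_pos"]))
x0,y0=u[0]-50,u[1]-60
cv2.imwrite("pics/s1.png",cv2.resize(p[y0:y0+90,x0:x0+120],None,fx=6,fy=6,interpolation=cv2.INTER_CUBIC));print(x0,y0)
```

```text
[0.55607139 0.10405072 0.12242586] [5.04503610e-04 5.38303090e-01 8.42751128e-01 2.53716011e-04] [-2.47352183e-02  2.81063790e-01  1.72177824e+00 -9.66137643e-05
  1.13762462e+00 -4.58646285e-01]
[235 234] [235.61143082 234.94101988] [234.90054899 222.31350006]
185 174
```

View pics/s1.png

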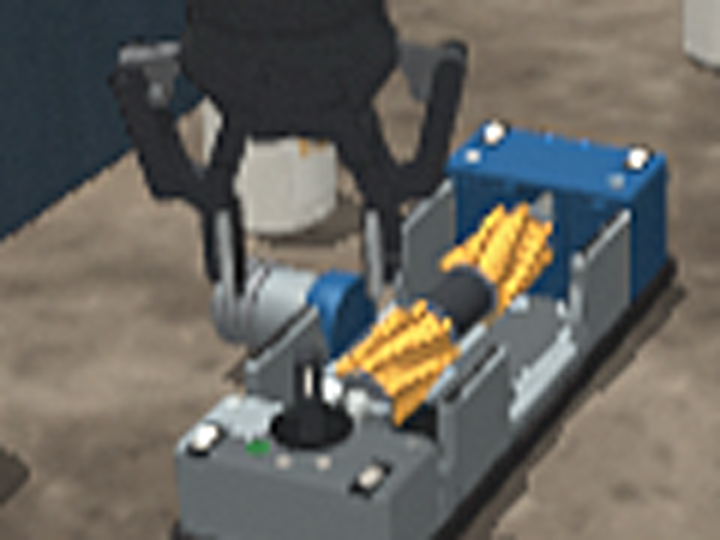

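The scene crop shows the bar top centre at about (308,365), which matches the prediction, and the gripper straddles the bar. I'll descend and close.

Call:
{"op": "move_arm", "data": {"plan": [0, 0, -0.6, 0, 0, 0, 0, 0, -1.02, 0, 0, 0, 0, 0, -1.02, 0, 0, 0]}}

```text
time_s: 2.62
eef_pos: [0.5555, 0.1039, 0.0708]
eef_rot: [-0.0, 0.538, 0.843, -0.0]
wrist_force: [-0.6, 0.5, 0.6]
opening: 0.585
grasp_force: 0.0
```

Call:
{"op": "move_arm", "data": {"plan": [0, 0, 0, 0, 0, 0, 0, 0, 0, 0, 0, 0, 0, 0, 0, 0, 0, 0, 0, 0, 0, 0, 0, 0, 0, 0, 0, 0, 0, 0, 0, 0, 0, 0, 0, 0], "grip": 3}}

```text
time_s: 3.38
eef_pos: [0.5567, 0.1045, 0.0722]
eef_rot: [0.001, 0.538, 0.843, 0.0]
wrist_force: [-1.5, -0.7, 4.6]
opening: 0.116
grasp_force: 59.2
```

Call:
{"op": "move_arm", "data": {"plan": [0, 0, 0, 0, 0, -0.14, 0, 0, 0, 0, 0, -0.28, 0, 0, 0, 0, 0, -0.42, 0, 0, 0, 0, 0, -0.56, 0, 0, 0, 0, 0, -0.7, 0, 0, 0, 0, 0, -0.84, 0, 0, 0, 0, 0, -0.98, 0, 0, 0, 0, 0, -1.1, 0, 0, 0, 0, 0, -1.1, 0, 0, 0, 0, 0, -1.1]}}

```text
time_s: 4.62
eef_pos: [0.5552, 0.1046, 0.0721]
eef_rot: [0.0, 0.899, 0.438, -0.0]
wrist_force: [-7.5, -0.7, 12.2]
opening: 0.113
grasp_force: 60.2
```

Call:
{"op": "move_arm", "data": {"plan": [0, 0, 0, 0, 0, 0, 0, 0, 0, 0, 0, 0, 0, 0, 0, 0, 0, 0], "grip": 50}}

```text
time_s: 5.0
eef_pos: [0.5557, 0.1047, 0.0704]
eef_rot: [0.0, 0.899, 0.438, 0.0]
wrist_force: [-0.3, -0.5, -1.0]
opening: 0.587
grasp_force: 0.0
```

Call:
{"op": "move_arm", "data": {"plan": [0, 0, 0.6, 0, 0, 0, 0, 0, 1.5, 0, 0, 0, 0, 0, 2.4, 0, 0, 0, -1, -1, 2.5, 0, 0, 0.18, -1.7, -1.7, 2.5, 0, 0, 0.36, -2.4, -2.4, 2.5, 0, 0, 0.5, -2.6, -2.6, 2.5, 0, 0, 0.5]}}

```text
time_s: 5.88
eef_pos: [0.4241, -0.0265, 0.1953]
eef_rot: [0.0, 0.764, 0.646, -0.0]
wrist_force: [0.3, 0.3, -0.0]
opening: 0.583
grasp_force: 0.0
```

Run:
```python
from h import *
t=cam("top");s=cam("scene"); o=ctrl.get_obs();print(o["eef_pos"],o["eef_rot"],o["q"])
a=cv2.resize(t["pixels"][165:240,155:295,::-1],(800,428),interpolation=cv2.INTER_CUBIC)[:,:400]
b=cv2.resize(s["pixels"][185:275,205:305,::-1],(476,428),interpolation=cv2.INTER_CUBIC)[:,:400]
cv2.imwrite("pics/c2.png",np.hstack([a,b]))
```

```text
[ 0.42536584 -0.02597864  0.19555709] [3.53176131e-04 7.64191964e-01 6.44988712e-01 2.80372108e-04] [-3.41167630e-01 -1.30816676e-01  2.00091073e+00  1.33951762e-04
  1.27060585e+00 -1.72428052e-01]
```

View pics/c2.png

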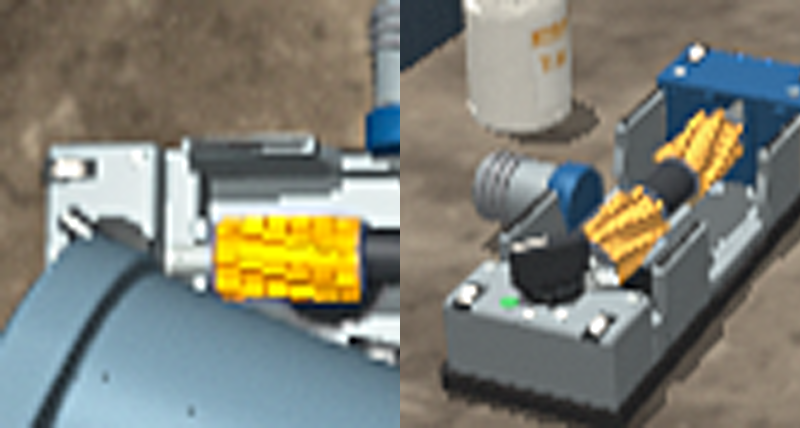

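The knob stands on green, with the pointer at upper left in both views, and the journal looks free of the tongue. Next I grip the hub across its axis.

Call:
{"op": "move_arm", "data": {"plan": [1, 0.05, 0, 0, 0, 0.11, 2, 0.1, -0.4, 0, 0, 0.213, 2.72, 0.12, -1.2, 0, 0, 0.213, 2.72, 0.12, -1.8, 0, 0, 0.213, 2.72, 0.12, -2.6, 0, 0, 0.213, 2.72, 0.12, -3.1, 0, 0, 0.213, 2.72, 0.12, -3.3, 0, 0, 0.213, 2.72, 0.12, -3.3, 0, 0, 0.213], "grip": 56}}

```text
time_s: 6.98
eef_pos: [0.5618, -0.0186, 0.0298]
eef_rot: [-0.0, 0.69, 0.724, -0.0]
wrist_force: [0.1, -0.0, -0.2]
opening: 0.657
grasp_force: 0.0
```

Call:
{"op": "move_arm", "data": {"plan": [0, 0, 0, 0, 0, 0, 0, 0, 0, 0, 0, 0, 0, 0, 0, 0, 0, 0, 0, 0, 0, 0, 0, 0, 0, 0, 0, 0, 0, 0, 0, 0, 0, 0, 0, 0], "grip": 15}}

```text
time_s: 7.72
eef_pos: [0.563, -0.0195, 0.0318]
eef_rot: [0.001, 0.69, 0.724, 0.001]
wrist_force: [1.9, 1.7, 6.8]
opening: 0.285
grasp_force: 59.0
```

Run:
```python
from h import *
a=np.load("head.npy")[2]; n=np.array([np.cos(a),np.sin(a),0]); 
def tcp(th,lift,draw):
    t=np.radians(th); d=98+draw
    y=-98+d*np.cos(t)+18*np.sin(t); z=48+lift+d*np.sin(t)-18*np.cos(t)
    return y,z
y0,z0=tcp(0,0,0)
for th,l,dr in [(0,2,0),(2,3,0)]+[(x,min(5.5,3+x/5),0) for x in(5,8,11,14,17,20,23,26)]+[(26,5.5,k) for k in(8,16,24,32,40,48,56,64)]:
    y,z=tcp(th,l,dr); v=np.array([-np.sin(a)*(y-y0),np.cos(a)*(y-y0),z-z0])/50
    print(th,l,dr,v.round(3),(np.radians(th)*n).round(3))
```

```text
0 2 0 [-0.    0.    0.04] [0. 0. 0.]
2 3 0 [-0.001  0.011  0.129] [0.035 0.002 0.   ]
5 4.0 0 [-0.001  0.024  0.252] [0.087 0.004 0.   ]
8 4.6 0 [-0.001  0.031  0.368] [0.139 0.006 0.   ]
11 5.2 0 [-0.001  0.033  0.485] [0.192 0.009 0.   ]
14 5.5 0 [-0.001  0.029  0.595] [0.244 0.011 0.   ]
17 5.5 0 [-0.001  0.02   0.699] [0.296 0.013 0.   ]
20 5.5 0 [-0.     0.005  0.802] [0.349 0.016 0.   ]
23 5.5 0 [ 0.001 -0.015  0.904] [0.401 0.018 0.   ]
26 5.5 0 [ 0.002 -0.041  1.006] [0.453 0.02  0.   ]
26 5.5 8 [-0.005  0.103  1.076] [0.453 0.02  0.   ]
26 5.5 16 [-0.011  0.247  1.146] [0.453 0.02  0.   ]
26 5.5 24 [-0.017  0.39   1.216] [0.453 0.02  0.   ]
26 5.5 32 [-0.024  0.534  1.286] [0.453 0.02  0.   ]
26 5.5 40 [-0.03   0.678  1.356] [0.453 0.02  0.   ]
26 5.5 48 [-0.037  0.821  1.426] [0.453 0.02  0.   ]
26 5.5 56 [-0.043  0.965  1.497] [0.453 0.02  0.   ]
26 5.5 64 [-0.049  1.109  1.567] [0.453 0.02  0.   ]
```

Call:
{"op": "move_arm", "data": {"plan": [0, 0, 0.04, 0, 0, 0, 0, 0.01, 0.13, 0.035, 0.002, 0, 0, 0.024, 0.25, 0.087, 0.004, 0, 0, 0.031, 0.37, 0.139, 0.006, 0, 0, 0.033, 0.485, 0.192, 0.009, 0, 0, 0.033, 0.485, 0.192, 0.009, 0]}}

```text
time_s: 8.48
eef_pos: [0.5613, -0.0185, 0.0543]
eef_rot: [-0.069, 0.687, 0.72, 0.066]
wrist_force: [0.7, 1.0, -2.5]
opening: 0.284
grasp_force: 58.8
```

Call:
{"op": "move_arm", "data": {"plan": [0, -0.004, 0.11, 0.052, 0.002, 0, 0, -0.013, 0.214, 0.104, 0.004, 0, 0.001, -0.028, 0.317, 0.157, 0.007, 0, 0.002, -0.048, 0.419, 0.209, 0.009, 0, 0.003, -0.074, 0.521, 0.261, 0.011, 0, 0.003, -0.074, 0.521, 0.261, 0.011, 0]}}

```text
time_s: 9.22
eef_pos: [0.5613, -0.0218, 0.0799]
eef_rot: [-0.162, 0.673, 0.705, 0.155]
wrist_force: [0.4, -0.2, -1.5]
opening: 0.285
grasp_force: 58.9
```

Run:
```python
from h import *
s=cam("scene");o=ctrl.get_obs();print(o["eef_pos"],o["wrist_force"],o["torque"],o["q"])
cv2.imwrite("pics/c3.png",cv2.resize(s["pixels"][150:285,205:335,::-1],None,fx=4.4,fy=4.4,interpolation=cv2.INTER_CUBIC))
```

```text
[ 0.56122634 -0.02136082  0.07989363] [-0.18879449  0.59245654 -1.47326951] [-0.29158223  0.00269514 -0.03367121] [-0.47660454  0.43760137  1.6876465   0.40628325  1.27870615 -0.69419799]
```

View pics/c3.png

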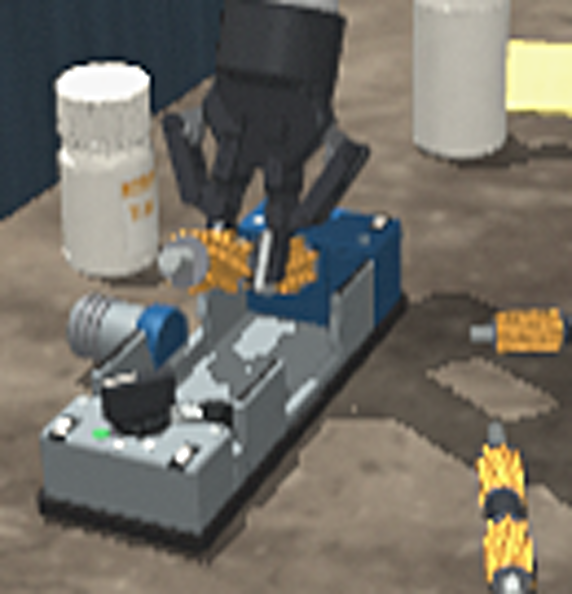

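The roller has swung up, with its free journal at (178,262) in the crop, and the forces are low. I'll draw it along its slanting axis.

Call:
{"op": "move_arm", "data": {"plan": [-0.004, 0.07, 0.035, 0, 0, 0, -0.007, 0.144, 0.07, 0, 0, 0, -0.01, 0.216, 0.105, 0, 0, 0, -0.013, 0.288, 0.14, 0, 0, 0, -0.013, 0.288, 0.14, 0, 0, 0]}}

```text
time_s: 9.9
eef_pos: [0.5611, -0.0066, 0.0878]
eef_rot: [-0.162, 0.672, 0.706, 0.156]
wrist_force: [0.3, 0.2, -2.1]
opening: 0.285
grasp_force: 58.9
```

Run:
```python
from h import *
s=cam("scene");o=ctrl.get_obs();print(o["wrist_force"],o["torque"])
n=R.from_quat(np.r_[o["eef_rot"][1:],o["eef_rot"][0]]).as_matrix(); mid=np.array(o["eef_pos"])-.018*n[:,2]
ax=n[:,0]*np.sign(n[1,0]); print(ax,mid)
p=proj(s,mid+.104*ax); print(p)
im=s["pixels"][:,:,::-1].copy()[150:285,205:335]; im=cv2.resize(im,None,fx=4.4,fy=4.4,interpolation=cv2.INTER_CUBIC)
for k,col in((.104,(0,0,255)),(-.13,(255,0,255))):
    q=(proj(s,mid+k*ax)-[205,150])*4.4; cv2.circle(im,tuple(int(i) for i in q),3,col,-1)
cv2.imwrite("pics/c4.png",im)
```

```text
[ 0.3744203  -0.35902367 -0.52022457] [-0.27211552  0.00114009  0.03122829]
[-0.04404788  0.89797751  0.43783121] [ 0.56143422 -0.01465929  0.10388505]
[239.41907851 207.90699565]
```

View pics/c4.png

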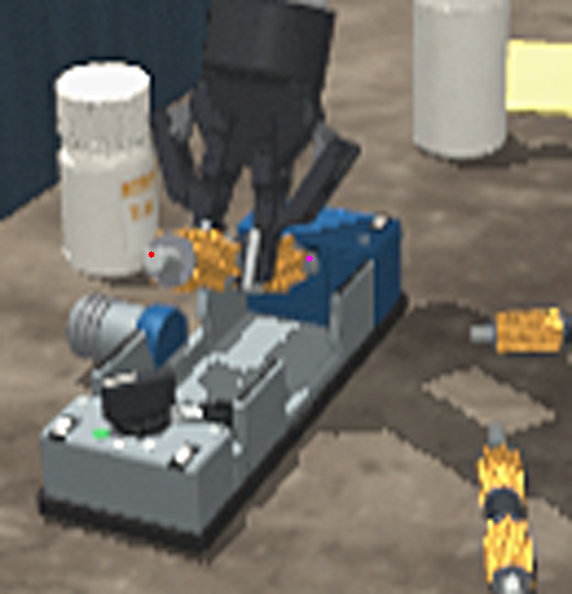

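The journal tip is at about (160,260), against (151,254) predicted, so it is a few mm off and near the planned tilt. Forces stay low, so I continue.

Call:
{"op": "move_arm", "data": {"plan": [-0.004, 0.1, 0.05, 0, 0, 0, -0.009, 0.2, 0.1, 0, 0, 0, -0.013, 0.3, 0.147, 0, 0, 0, -0.018, 0.4, 0.196, 0, 0, 0, -0.018, 0.4, 0.196, 0, 0, 0]}}

```text
time_s: 10.58
eef_pos: [0.5602, 0.0135, 0.0977]
eef_rot: [-0.162, 0.672, 0.706, 0.156]
wrist_force: [-0.5, 0.1, -0.9]
opening: 0.284
grasp_force: 58.9
```

Call:
{"op": "move_arm", "data": {"plan": [-0.004, 0.1, 0.05, 0, 0, 0, -0.009, 0.2, 0.1, 0, 0, 0, -0.013, 0.3, 0.147, 0, 0, 0, -0.018, 0.4, 0.196, 0, 0, 0, -0.023, 0.5, 0.244, 0, 0, 0, -0.027, 0.6, 0.293, 0, 0, 0, -0.027, 0.6, 0.293, 0, 0, 0]}}

```text
time_s: 11.45
eef_pos: [0.5588, 0.0435, 0.1123]
eef_rot: [-0.162, 0.672, 0.706, 0.156]
wrist_force: [0.7, -1.1, -1.9]
opening: 0.283
grasp_force: 58.9
```

Call:
{"op": "move_arm", "data": {"plan": [0, 0, 0.3, 0, 0, 0, 0, 0, 0.8, 0, 0, 0, 0, 0, 1.4, 0, 0, 0, 0, 0, 2.0, -0.05, -0.002, 0, 0, 0, 2.4, -0.13, -0.006, 0, 0, 0, 2.6, -0.21, -0.009, 0, 0, 0, 2.6, -0.3, -0.013, 0, 0, 0, 2.6, -0.38, -0.017, 0, 0, 0, 2.6, -0.453, -0.02, 0, 0, 0, 2.6, -0.453, -0.02, 0]}}

```text
time_s: 12.7
eef_pos: [0.5588, 0.0442, 0.2431]
eef_rot: [0.0, 0.689, 0.724, 0.001]
wrist_force: [0.0, 0.5, -2.1]
opening: 0.282
grasp_force: 58.9
```

Run:
```python
from h import *
s=cam("scene");o=ctrl.get_obs();print(o["eef_pos"],o["eef_rot"],o["wrist_force"],o["torque"],np.abs(o["dq"]).max())
im=s["pixels"][100:285,185:335,::-1]; im=cv2.resize(im,None,fx=3.2,fy=3.2,interpolation=cv2.INTER_CUBIC)
cv2.imwrite("pics/c5.png",im)
```

```text
[0.55881352 0.04368865 0.24278121] [-2.47026967e-04  6.89572315e-01  7.24216490e-01  6.61794459e-04] [ 0.42779996 -0.00870899 -1.96696944] [-0.00228947 -0.00018289 -0.03623562] 0.02157538859703307
```

View pics/c5.png

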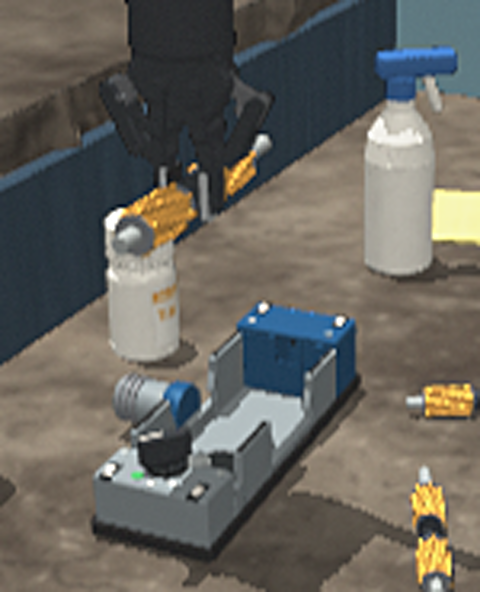

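The roller is free, held about level well above the hood. The free tip is at (128,238), the drive tip at (263,144), and the knob is still on green. I'll check the tilt numerically and let it settle.

Call:
{"op": "move_arm", "data": {"plan": [0, 0, 0, 0, 0, 0, 0, 0, 0, 0, 0, 0, 0, 0, 0, 0, 0, 0, 0, 0, 0, 0, 0, 0]}}

```text
time_s: 13.25
eef_pos: [0.5588, 0.0428, 0.242]
eef_rot: [-0.0, 0.69, 0.724, -0.0]
wrist_force: [-0.0, 0.3, -0.8]
opening: 0.284
grasp_force: 58.9
```

Run:
```python
from h import *
s=cam("scene");o=ctrl.get_obs();m=np.array(o["eef_pos"])+[0,0,.018]
for t in(-8,-4,0,4,8):
    a=np.array([-.044*np.cos(np.radians(t)),np.cos(np.radians(t)),np.sin(np.radians(t))])
    print(t,[((proj(s,m+k*a)-[185,100])*3.2).round() for k in(.104,-.13)])
print(o["eef_pos"],np.abs(o["dq"]).max(),o["time_s"])
```

```text
-8 [array([119., 262.]), array([262., 119.])]
-4 [array([118., 253.]), array([262., 129.])]
0 [array([117., 243.]), array([263., 140.])]
4 [array([117., 233.]), array([263., 150.])]
8 [array([116., 223.]), array([263., 161.])]
[0.5588111  0.04292058 0.24200851] 0.0033482065499621815 13.3
```

The measured tips give a tilt of about 2°, and the arm is at rest, so I hand in.

```bash
python3 -c "
from bench import ctrl
print(ctrl.hand_in())"
```

```text
the job is handed in; nothing more can be done
None
```

I handed the job in at 13.3 s: the knob is on the green mark, and the roller was swung up, drawn out with low forces and is held at rest, within about 2° of level and about 17 cm above the hood.

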